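# Size a pin in a stepped ring gauge

### The arm

A 6-joint arm with a two-finger parallel gripper is mounted at the origin on a cart in front of the work surface, level with it; the furniture and walls round the work are solid. World frame = base frame: x ahead of the robot, y to its left, z up, the work surface at z = 0. Lengths are in m, angles in rad, forces in N, time in s.
With the tool pointing down it reaches from about 0.275 to 0.725 m from the base axis. Payload 5.6 kg.
Tool frame: the origin (TCP) lies between the finger pads; the fingertips stand 8 mm ahead of it and the grasp point (between the pads) lies 11 mm behind it (robot.tip_extent is the distance from the TCP to the fingertips, in m); x points along the fingers, y is the direction in which the jaws open and shut, and the axes are right-handed (so a half turn about x gives the same grasp; the last joint's range is limited). The gripper opens to 85 mm and grips with 20 to 120 N. Pads are 22 mm wide; open, the fingers measure 114 mm over their backs; the gripper's body (76 mm by 85 mm) begins 54 mm behind the grasp point. The pads swing forward as they close: fully open they stand 13 mm farther back than shut.
Start: joints at [1.623, 0.255, 0.108, 0, -1.424, -0.285], TCP at [0.127, 0.535, 0.239] pointing down, gripper open.
Joint ranges: [-2.95, 2.95], [-1.21, 1.97], [-1.09, 1.5], [-2.87, 1.71], [-2.94, -0.07], [-3.05, 3.05]. Speed limits (rad/s): [2.57, 2.57, 3.14, 3.14, 3.14, 3.14].

### API

Orientations are given as a unit quaternion [w, x, y, z].
In Python, from cell import robot gives the robot as it stands.
- The arm moves only by the shell command python3 -m crank 'ROWS' [FORCE]. ROWS is JSON, a list of rows, each an object of numbers: "rx", "ry", "rz": the turn, a rotation vector about the tool's x, y, z in rad; "dx", "dy", "dz": the shift along the tool's x, y, z in m; "jaw": the opening, from 0 (shut) to 1 (fully open). A call has 1 to 5 rows; each row shifts and turns the commanded pose from where the row before left it, along the tool's axes as they then stand; what a row does not reach is not made up. A row lasts 1/12 s, in which the tool goes at most 41.7 mm and 7.16 degrees, less where a joint would pass 70% of its speed; a pose out of reach is approached as far as the arm can. A call is refused whole if a number of a shift passes 0.0417 or a number of a turn 0.125, either way. A call with a gripper value outside its range is refused whole. The fingers move at their own pace and stop on an object; FORCE is the grip in N (left out, the last holds). Time passes only in rows, so rows that do not move let the fingers close. It gives the time, the measured TCP pose, the force and the opening at its end, in the units of the state.
- robot.read_state(): the state, without advancing time (a new reading comes with each control period).
- robot.camera(name): name is "side" or "top" or "wrist"; returns a dict with "image" (384x512x3 uint8, red, green, blue), "K" (3x3 intrinsics, pixels), "world_from_camera" (4x4, takes a point from camera to world coordinates); the wrist camera has in their place "tool_from_camera" (4x4, takes a point from camera to tool coordinates, whose origin is the TCP and whose axes are the tool frame's). Camera axes: x right, y up, looking along -z (the intrinsics and any distortion apply to the point x, -y, -z); pixel columns grow to the right and rows downward; lengths in m; the calibration is good to about 2 mm. A picture is of the moment at which its call begins: read the wrist's pose just before it. There is no depth.
- robot.sign_off(): hands the job in, once; it reports no verdict.
The state is a dict: "time": time; "joint_pos": joint angles; "joint_vel": joint speeds; "tau": joint torques, N m; "tcp_pos": TCP position; "ee_rot": TCP orientation; "force": force on the tool from outside, world axes, zero at the start; "moment": the same for the moment, N m; "width": finger opening in m.
Only numpy, scipy, OpenCV 4.12 (cv2) and the standard library are available. Lean on these libraries where they do the work, as an engineer would, in place of code of your own. Each camera call takes 0.05 s, during which the arm holds its last target.

### The job

Take the blue-handled steel pin out of its grey stand and pass it nose down through the brass rings of the gauge, past the spring balls in the second ring, until the lowest and smallest ring stops it. Press it onto that spring-borne ring with about 13 newtons (the pin's own weight counted in) for half a second, never with more than 20, then let go and leave the pin standing in the gauge on the lowest ring. Leave the loose parts lying round about where they are.

Things in the scene. Friction and masses are not known exactly. Their poses are not given: they have to be found in the camera images.
- pin_grip (a point): Centre of the pin's blue round handle (24 mm across, 42 mm high), 130 mm above the tip. The pin is 151 mm long, 360 to 480 g, and stands nose down in the stand. A blue flange, 38 mm across and 4 mm thick, has its top 21 mm below this point: it keeps fingers from slipping down when pressing. z points up along the pin.
- pin_tip (a point): Centre of the flat tip of the pin's nose, its lower end. The steel shaft is 20 mm across; the nose is a cone, 10 mm across at the tip, 20 mm across 12 mm higher. z points up along the pin.
- stand: Grey plastic block 64 x 64 x 40 mm, fixed to the table; origin at the centre of its underside. The pin stands in its one central vertical hole, 22 mm wide and 32 mm deep.
- gauge: Ring gauge fixed to the table: three brass rings on one vertical axis, one below the other, on a column 46 to 64 mm behind that axis (gauge +x); dark base plate 110 x 86 x 12 mm. Origin on the ring axis at table level; z up. Nothing on it is higher than 98 mm.
- gauge_mouth (a point): Centre of the upper ring's mouth, on the ring axis, 98 mm above the table. The upper ring has a 28 mm bore and is 9 mm thick.
- second_ring (a point): Middle of the second ring, on the axis, 71 mm above the table: bore 23 mm, 10 mm thick. Two spring balls in it (17 mm apart, along gauge y) rub on the pin: they resist with up to 5 N as the nose spreads them (tip 55 to 65 mm above the table; not yet the stop), then with 1 to 3 N while the pin slides on and hardly at all while it rests.
- stop_ring (a joint): Lowest ring (bore 15 mm; stops the nose 6 mm above its tip): how far it is pressed down on its spring, m. 0 when free, 3 N per mm (0.0043 at 13 N, 0.0067 at 20 N, 0.0012 to 0.0016 under the pin's own weight). Its top, when free, is 28 to 50 mm above the table: its carriage is clamped at another height each time, not reported, to be felt.
- tape_roll_centre (a point): Centre of a roll of brown tape, 80 mm across, 20 mm high, lying flat on the table nearer the robot.
- coupling_b0_centre (a point): Centre of a chrome coupling, 33 mm across, 46 mm high, standing on the table nearer the robot.
- adapter_b0_centre (a point): Centre of a black adapter box, 44 x 91 x 26 mm, lying on the table nearer the robot.
- adapter_b1_centre (a point): Centre of another such black adapter box.
Things that resemble listed ones, but are neither listed nor needed, are in the scene too. Leave any pink look-alike of the part that bears pin_grip alone.

How it is judged:
On the way, in this order (a step that is already met when the one before it is completed fails the run):
1. the pin's nose is through the second ring, on the ring axis (z of pin_tip in the frame of gauge below 0.064 m and horizontal distance between pin_tip and gauge below 0.005 m), for 0.1 s.
2. the lowest ring stops the pin and is pressed with at least 9 N (3 mm) for 0.3 s (value of joint stop_ring above 0.003 m and horizontal distance between pin_tip and gauge below 0.005 m and z of pin_tip in the frame of gauge below 0.05 m), for 0.3 s.
At the end, for the whole second after the job is handed in: The pin stands nose down in the gauge through all the upper rings (tip within 5 mm of the ring axis and under 50 mm above the table, leaning less than 7 degrees) and rests on the lowest ring, which stays pressed by at least 0.3 mm; the pin is let go (value of joint stop_ring above 0.0003 m and horizontal distance between pin_tip and gauge below 0.005 m and z of pin_tip in the frame of gauge below 0.05 m and angle between pin_grip's own z axis and vertical below 0.12 rad); the robot touches nothing.
It fails at once if the lowest ring is pressed with more than 21 N (7 mm) (value of joint stop_ring above 0.007 m).
It fails at once if a bystander (tape roll, coupling, adapters) is shifted by more than 30 mm (distance of any of tape_roll_centre, coupling_b0_centre, adapter_b0_centre, adapter_b1_centre from where it was at the start of the episode above 0.03 m).
It also fails if it takes over 58 s, if anything falls off the work surface, if the arm or the gripper's body presses on something with over 40 N, if the wrist force passes 120 N, or if a joint passes its speed limit or range.

## Working session

There is one attempt and no reset: what is moved stays moved. The work goes in short steps, Python scripts to look and compute and a shell command to move; the robot and the scene stay as the last step left them, time stands still between calls to the robot, and variables do not carry over. Pictures are saved under pics/ and viewed, and the job is handed in when it is done.

```bash
ls; mkdir -p pics; python3 - <<'E'
from cell import robot
import cv2,json,numpy as np
s=robot.read_state(); print({k:np.round(v,4).tolist() for k,v in s.items()}, robot.tip_extent)
for n in ["side","top","wrist"]:
    c=robot.camera(n); cv2.imwrite(f"pics/{n}0.png",c["image"][:,:,::-1])
    print(n,np.round(c["K"],2).tolist(),[ (k,np.round(v,4).tolist()) for k,v in c.items() if k not in("image","K")])
E
```

```text
pics
{'time': 0.0, 'joint_pos': [1.6226, 0.2557, 0.107, -0.0005, -1.4239, -0.2846], 'joint_vel': [-0.0011, -0.0016, 0.0004, 0.0024, 0.0006, -0.0003], 'tau': [-0.001, -38.6633, 23.7949, 5.3655, -0.006, 0.0], 'tcp_pos': [0.1267, 0.5347, 0.2384], 'ee_rot': [0.0815, -0.7023, 0.0828, 0.7024], 'force': [0.3849, 0.1476, 0.3636], 'moment': [0.0255, -0.0263, 0.0563], 'width': 0.0851} 0.008
side [[440.88, 0.0, 249.02], [0.0, 440.88, 188.28], [0.0, 0.0, 1.0]] [('world_from_camera', [[-0.9377, 0.2095, -0.2774, 0.262], [-0.3474, -0.5375, 0.7684, 0.8619], [0.0119, 0.8169, 0.5767, 0.6056], [0.0, 0.0, 0.0, 1.0]])]
top [[444.19, 0.0, 256.51], [0.0, 444.19, 194.86], [0.0, 0.0, 1.0]] [('world_from_camera', [[0.0284, 0.9881, -0.1513, 0.3703], [-0.9995, 0.0302, 0.0095, 0.185], [0.014, 0.1509, 0.9884, 1.0284], [0.0, 0.0, 0.0, 1.0]])]
wrist [[302.06, 0.0, 257.92], [0.0, 302.06, 192.2], [0.0, 0.0, 1.0]] [('tool_from_camera', [[0.0003, 0.2802, -0.9599, -0.1352], [1.0, 0.0006, 0.0005, 0.001], [0.0007, -0.9599, -0.2802, -0.0711], [0.0, 0.0, 0.0, 1.0]])]
```

View pics/side0.png

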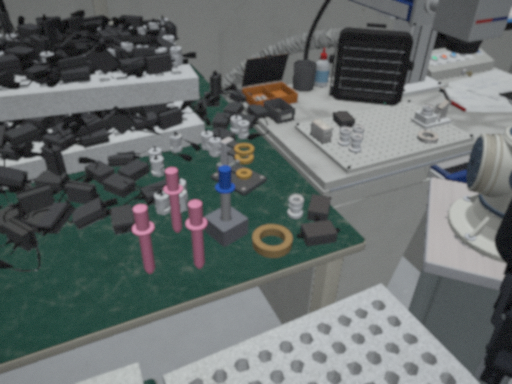

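View pics/top0.png

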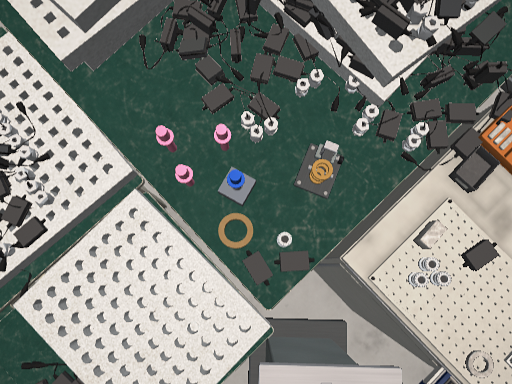

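View pics/wrist0.png

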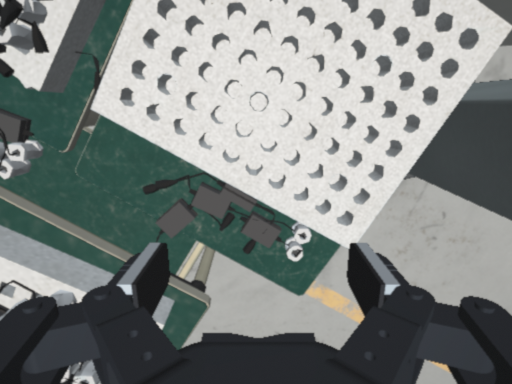

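```bash
python3 - <<'E'
import cv2
a=cv2.imread("pics/top0.png")[100:290,150:370]; cv2.imwrite("pics/topc.png",cv2.resize(a,None,fx=3.5,fy=3.1,interpolation=2) if 0 else cv2.resize(a,None,fx=3,fy=3,interpolation=2))
a=cv2.imread("pics/side0.png")[130:260,200:300]; cv2.imwrite("pics/sidec.png",cv2.resize(a,None,fx=4.5,fy=4.5,interpolation=2))
E
```

```text
(no output)
```

View pics/topc.png

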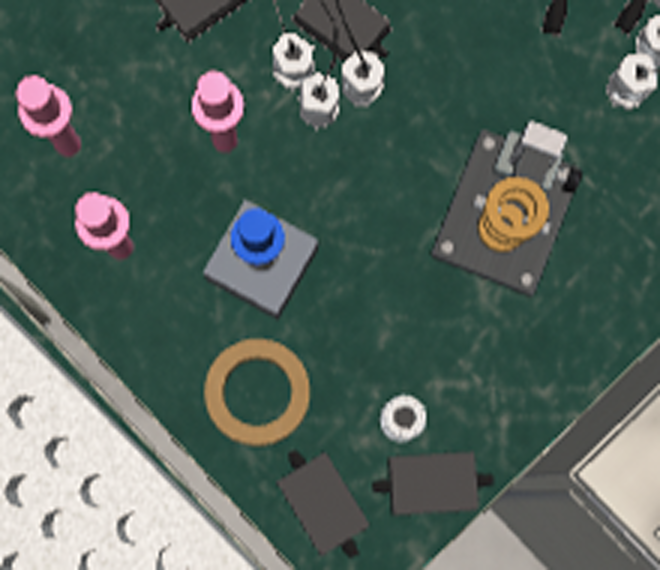

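View pics/sidec.png

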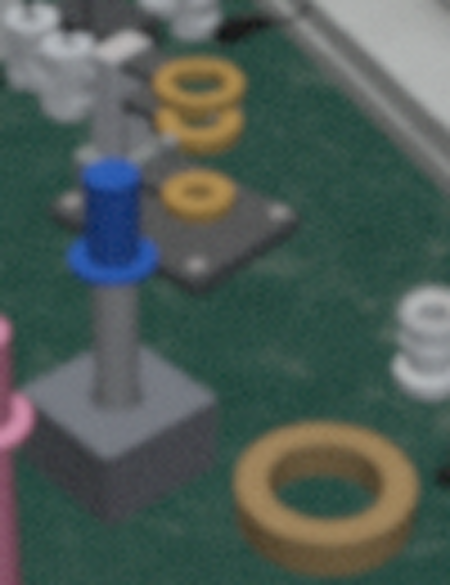

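```bash
cat > h.py <<'E'
import numpy as np,cv2
from cell import robot
def ray(c,uv,T=None):
    K=c["K"];T=c["world_from_camera"] if T is None else T
    d=np.array([(uv[0]-K[0,2])/K[0,0],-(uv[1]-K[1,2])/K[1,1],-1.]); return T[:3,3],T[:3,:3]@d
def atz(c,uv,z,T=None):
    o,d=ray(c,uv,T); return o+d*(z-o[2])/d[2]
def proj(c,p,T=None):
    T=c["world_from_camera"] if T is None else T
    q=T[:3,:3].T@(np.asarray(p)-T[:3,3]); q=np.array([q[0],-q[1],-q[2]]); v=c["K"]@q; return v[:2]/v[2]
def toolT(s):
    w,x,y,z=s["ee_rot"]
    from scipy.spatial.transform import Rotation as R
    T=np.eye(4);T[:3,:3]=R.from_quat([x,y,z,w]).as_matrix();T[:3,3]=s["tcp_pos"];return T
E
python3 - <<'E'
from h import *
t=robot.camera("top");s=robot.camera("side")
for n,z,a,b in [("handletop",.159,(235.3,176.3),(224.7,168)),("mouth",.098,(322.3,169.3),(244.2,147.8))]:
    print(n,atz(t,a,z).round(4),atz(s,b,z).round(4))
def c3(u,v): return (150+u/3,100+v/3)
print("standtop corners",[atz(t,c3(*p),.04)[:2].round(4).tolist() for p in [(247,200),(318,241),(277,314),(204,271)]], np.mean([atz(t,c3(*p),.04) for p in [(247,200),(318,241),(277,314),(204,271)]],0))
print("base corners",[atz(t,c3(*p),.012)[:2].round(4).tolist() for p in [(484,131),(434,252),(530,295)]])
print("column", atz(t,c3(545,138),.09))
print("tape",atz(t,c3(257,391),.02),"coup",atz(t,c3(404,417),.046),"ad",atz(t,c3(323,503),.026),atz(t,c3(434,483),.026))
print("pinks",[atz(t,c3(*p),.151) for p in [(38,92),(215,88),(97,210)]], "cluster coup",atz(t,c3(320,95),.046),atz(t,c3(362,75),.046))
S=robot.read_state();print(toolT(S).round(3))
E
```

```text
handletop [0.5394 0.2199 0.159 ] [0.5423 0.2215 0.159 ]
mouth [0.5724 0.0367 0.098 ] [0.5724 0.0385 0.098 ]
standtop corners [[0.5846, 0.2322], [0.5548, 0.1776], [0.4984, 0.2066], [0.5292, 0.2625]] [0.54174132 0.21973529 0.04      ]
base corners [[0.652, 0.0493], [0.5541, 0.0872], [0.5227, 0.0125]]
column [0.62657968 0.01532121 0.09      ]
tape [0.4418386  0.22023248 0.02      ] coup [0.42407924 0.1106568  0.046     ] ad [0.35979894 0.16811612 0.026     ] [0.37683758 0.08585664 0.026     ]
pinks [array([0.63096617, 0.37143611, 0.151     ]), array([0.63770561, 0.25153863, 0.151     ]), array([0.55055833, 0.32709957, 0.151     ])] cluster coup [0.66680823 0.1793514  0.046     ] [0.68366238 0.14770277 0.046     ]
[[-0.    -0.231 -0.973  0.127]
 [-0.001 -0.973  0.231  0.535]
 [-1.     0.001 -0.     0.239]
 [ 0.     0.     0.     1.   ]]
```

Candidates for the pin in the top view: blue (236,180), in the grey stand, and the pink ones at (165,135), (222,133) and (184,174). I choose the blue one, and the crop confirms it: blue handle and flange in the grey block. The upper ring's mouth is at (322,169). Moving over.

```bash
python3 -m crank '[{"dy":0.0165,"dz":-0.0375},{"dy":0.0165,"dz":-0.0375},{"dy":0.0165,"dz":-0.0375},{"dy":0.0165,"dz":-0.0375},{"dy":0.0165,"dz":-0.0375}]' 60; python3 -m crank '[{"dy":0.0165,"dz":-0.0375},{"dy":0.0165,"dz":-0.0375},{"dy":0.0165,"dz":-0.0375},{"dy":0.0165,"dz":-0.0375},{"dy":0.0165,"dz":-0.0375}]'; python3 -m crank '[{},{}]'
```

```text
invalid input at $[0]: expected keys rx, ry, rz, dx, dy, dz, jaw
invalid input at $[0]: expected keys rx, ry, rz, dx, dy, dz, jaw
invalid input at $[0]: expected keys rx, ry, rz, dx, dy, dz, jaw
```

```bash
python3 - <<'E'
from h import *
S=robot.read_state();c=robot.camera("wrist");cv2.imwrite("pics/w1.png",c["image"][:,:,::-1])
T=toolT(S);print(T.round(4),S["force"]);W=T@c["tool_from_camera"]
for p in [(.541,.2205,.159),(.5724,.0375,.098),(.541,.2205,.04)]: print(proj(c,p,W))
E
```

```text
[[-1.000e-04 -2.307e-01 -9.730e-01  1.268e-01]
 [-9.000e-04 -9.730e-01  2.307e-01  5.349e-01]
 [-1.000e+00  9.000e-04 -1.000e-04  2.389e-01]
 [ 0.000e+00  0.000e+00  0.000e+00  1.000e+00]] [ 0.15860839  0.50695625 -0.35876139]
[  935.74063552 -1262.05905399]
[ 1130.97012139 -1039.21194052]
[ 562.3590873 -509.7243996]
```

View pics/w1.png

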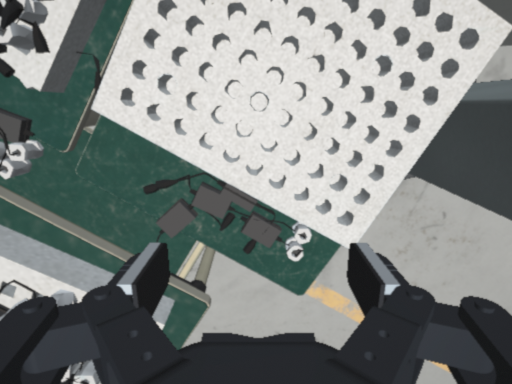

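The call was refused because every row needs all the keys. The arm hasn't moved and the picture is unchanged.

```bash
python3 -m crank '[{"rx":0,"ry":0,"rz":0,"dx":0,"dy":0.0165,"dz":-0.0375,"jaw":1},{"rx":0,"ry":0,"rz":0,"dx":0,"dy":0.0165,"dz":-0.0375,"jaw":1},{"rx":0,"ry":0,"rz":0,"dx":0,"dy":0.0165,"dz":-0.0375,"jaw":1},{"rx":0,"ry":0,"rz":0,"dx":0,"dy":0.0165,"dz":-0.0375,"jaw":1},{"rx":0,"ry":0,"rz":0,"dx":0,"dy":0.0165,"dz":-0.0375,"jaw":1}]' 60; python3 -m crank '[{"rx":0,"ry":0,"rz":0,"dx":0,"dy":0.0165,"dz":-0.0375,"jaw":1},{"rx":0,"ry":0,"rz":0,"dx":0,"dy":0.0165,"dz":-0.0375,"jaw":1},{"rx":0,"ry":0,"rz":0,"dx":0,"dy":0.0165,"dz":-0.0375,"jaw":1},{"rx":0,"ry":0,"rz":0,"dx":0,"dy":0.0165,"dz":-0.0375,"jaw":1},{"rx":0,"ry":0,"rz":0,"dx":0,"dy":0,"dz":0,"jaw":1}]'; python3 - <<'E'
from h import *
S=robot.read_state();c=robot.camera("wrist");cv2.imwrite("pics/w2.png",c["image"][:,:,::-1])
T=toolT(S);print(T.round(4),S["force"]);W=T@c["tool_from_camera"]
for p in [(.541,.2205,.159),(.5724,.0375,.098),(.541,.2205,.04)]: print(proj(c,p,W))
E
```

```text
time: 0.72
tcp_pos: [0.2913, 0.4103, 0.2394]
ee_rot: [-0.082, 0.702, -0.082, -0.702]
force: [1.4, 0.3, 0.7]
width: 0.0853
time: 1.13
tcp_pos: [0.4251, 0.3086, 0.239]
ee_rot: [-0.084, 0.702, -0.085, -0.702]
force: [-1.7, 0.4, 0.6]
width: 0.0853
[[ 8.000e-04 -2.364e-01 -9.716e-01  4.251e-01]
 [-1.900e-03 -9.716e-01  2.364e-01  3.086e-01]
 [-1.000e+00  1.700e-03 -1.200e-03  2.390e-01]
 [ 0.000e+00  0.000e+00  0.000e+00  1.000e+00]] [-1.67122973  0.44668631  0.60628774]
[348.95635558   0.64961476]
[559.68668059 -84.11130603]
[314.54326829  39.69868674]
```

View pics/w2.png

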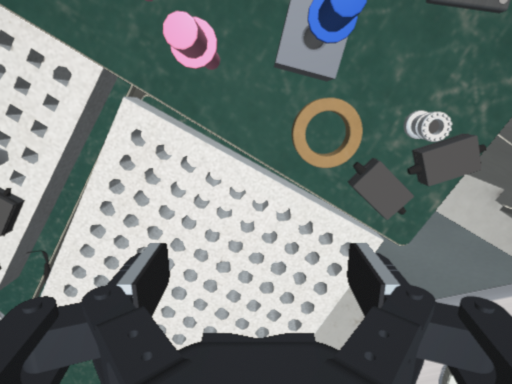

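```bash
python3 -m crank '[{"rx":0,"ry":0,"rz":0,"dx":0,"dy":0.0145,"dz":-0.0334,"jaw":1},{"rx":0,"ry":0,"rz":0,"dx":0,"dy":0.0145,"dz":-0.0334,"jaw":1},{"rx":0,"ry":0,"rz":0,"dx":0,"dy":0.0145,"dz":-0.0334,"jaw":1},{"rx":0,"ry":0,"rz":0,"dx":0,"dy":0,"dz":0,"jaw":1},{"rx":0,"ry":0,"rz":0,"dx":0,"dy":0,"dz":0,"jaw":1}]'; python3 - <<'E'
from h import *
S=robot.read_state();c=robot.camera("wrist");cv2.imwrite("pics/w3.png",c["image"][:,:,::-1])
T=toolT(S);print(T.round(4),S["force"]);W=T@c["tool_from_camera"]
for p in [(.541,.2205,.159),(.5724,.0375,.098),(.541,.2205,.04)]: print(proj(c,p,W))
print(T[:3,:3].T@(np.array([.541,.2205,.127])-S["tcp_pos"]))
E
```

```text
time: 1.6
tcp_pos: [0.509, 0.2469, 0.2386]
ee_rot: [0.083, -0.702, 0.083, 0.703]
force: [-0.8, 1.0, -1.2]
width: 0.0855
[[-9.000e-04 -2.328e-01 -9.725e-01  5.090e-01]
 [-4.000e-04 -9.725e-01  2.328e-01  2.469e-01]
 [-1.000e+00  6.000e-04  8.000e-04  2.386e-01]
 [ 0.000e+00  0.000e+00  0.000e+00  1.000e+00]] [-0.83145505  0.97769857 -1.16311618]
[282.08099572 153.24851247]
[481.62479498  54.92464921]
[273.68672624 136.11256075]
[ 0.11162615  0.01810815 -0.03739446]
```

View pics/w3.png

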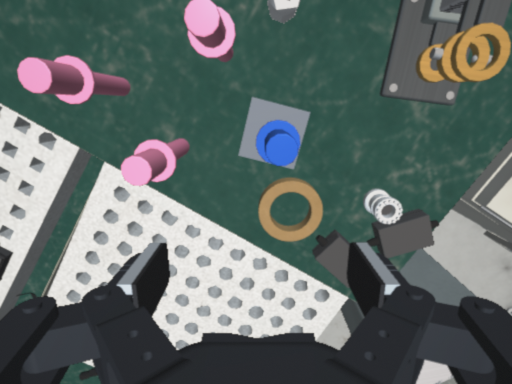

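```bash
python3 - <<'E'
from h import *
S=robot.read_state();c=robot.camera("wrist");im=c["image"]
W=toolT(S)@c["tool_from_camera"]
a=im[100:200,230:330,::-1];b=im[0:120,392:512,::-1]
cv2.imwrite("pics/c3.png",np.hstack([cv2.resize(a,(400,400),interpolation=2),cv2.resize(b,(400,400),interpolation=2)]))
hsv=cv2.cvtColor(im,cv2.COLOR_RGB2HSV)
m=((abs(hsv[:,:,0].astype(int)-112)<14)&(hsv[:,:,1]>150)).astype(np.uint8)
v=hsv[:,:,2][m>0];print(np.histogram(v,10))
for th in (170,190,205):
    mm=(m&(hsv[:,:,2]>th)).astype(np.uint8);n,l,st,ce=cv2.connectedComponentsWithStats(mm)
    for i in range(1,n):
        if st[i,4]>60: print(th,st[i],ce[i].round(1),atz(c,ce[i],.159,W).round(4))
E
```

```text
(array([  15,   15,   24,   24,   33,   20,   40,   48,  108, 1213]), array([ 88. , 102.1, 116.2, 130.3, 144.4, 158.5, 172.6, 186.7, 200.8,
       214.9, 229. ]))
170 [ 257  119   44   46 1412] [279.1 142. ] [0.5487 0.2216 0.159 ]
190 [ 257  119   44   45 1360] [279.2 142.1] [0.5486 0.2216 0.159 ]
205 [ 257  119   43   45 1291] [279.5 142. ] [0.5486 0.2214 0.159 ]
```

View pics/c3.png

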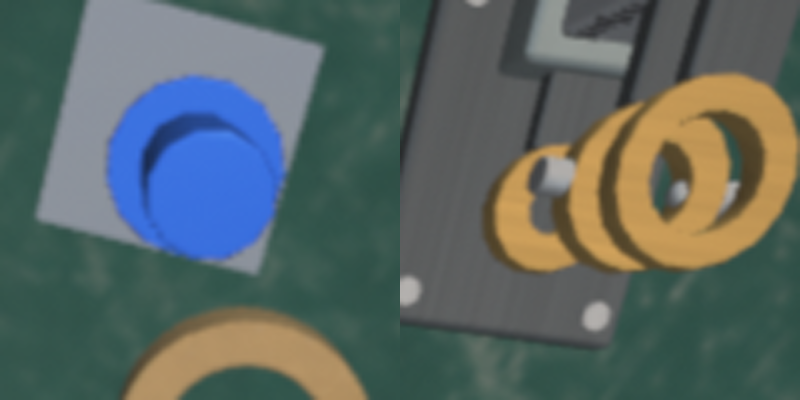

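```bash
python3 - <<'E'
from h import *
S=robot.read_state();c=robot.camera("wrist")
W=toolT(S)@c["tool_from_camera"]
h=atz(c,(282.8,148.6),.159,W);g=atz(c,(484.1,51.3),.098,W);print(h,g,S["tcp_pos"])
fl=atz(c,(278.8,142.),.117,W);print("flange",fl)
T=toolT(S);print(T[:3,:3].T@(np.array([.541,.2205,.127])-S["tcp_pos"]))
E
```

```text
[0.54307763 0.22057711 0.159     ] [0.57430587 0.03652039 0.098     ] [0.50787369 0.24802408 0.23913939]
flange [0.54272049 0.22073506 0.117     ]
[ 0.11212146  0.01916081 -0.03862397]
```

```bash
python3 -m crank '[{"rx":0,"ry":0,"rz":0,"dx":0,"dy":0.0092,"dz":-0.020,"jaw":1},{"rx":0,"ry":0,"rz":0,"dx":0,"dy":0.0093,"dz":-0.020,"jaw":1},{"rx":0,"ry":0,"rz":0,"dx":0.02,"dy":0,"dz":0,"jaw":1},{"rx":0,"ry":0,"rz":0,"dx":0,"dy":0,"dz":0,"jaw":1},{"rx":0,"ry":0,"rz":0,"dx":0,"dy":0,"dz":0,"jaw":1}]' 80; python3 - <<'E'
from h import *
S=robot.read_state();c=robot.camera("wrist");cv2.imwrite("pics/w4.png",c["image"][:,:,::-1])
T=toolT(S);print(T.round(4),S["force"])
W=T@c["tool_from_camera"];print(proj(c,(.5425,.2207,.159),W),proj(c,(.5735,.037,.098),W))
print(T[:3,:3].T@(np.array([.5425,.2207,.130])-S["tcp_pos"]))
E
```

```text
time: 2.17
tcp_pos: [0.5418, 0.2207, 0.2186]
ee_rot: [0.081, -0.702, 0.082, 0.703]
force: [-0.0, -0.0, 0.2]
width: 0.0855
[[-0.0022 -0.2294 -0.9733  0.5418]
 [-0.0012 -0.9733  0.2294  0.2207]
 [-1.      0.0017  0.0018  0.2186]
 [ 0.      0.      0.      1.    ]] [-0.00172031 -0.04446745  0.15143275]
[256.30588363 211.09032029] [468.04374851 101.18711344]
[ 0.08864586 -0.00029295 -0.00082812]
```

View pics/w4.png

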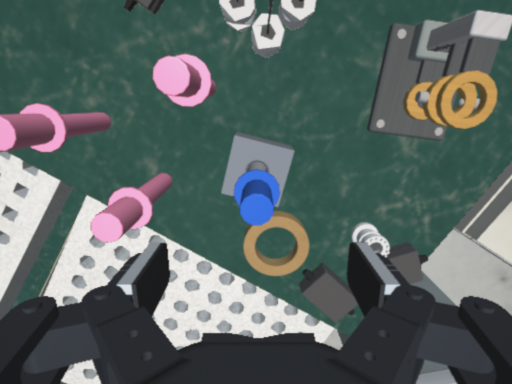

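```bash
python3 -m crank '[{"rx":0,"ry":0,"rz":0,"dx":0.03,"dy":0,"dz":-0.0015,"jaw":1},{"rx":0,"ry":0,"rz":0,"dx":0.03,"dy":0,"dz":0,"jaw":1},{"rx":0,"ry":0,"rz":0,"dx":0.0285,"dy":0,"dz":0,"jaw":1},{"rx":0,"ry":0,"rz":0,"dx":0,"dy":0,"dz":0,"jaw":1},{"rx":0,"ry":0,"rz":0,"dx":0,"dy":0,"dz":0,"jaw":1}]'; python3 - <<'E'
from h import *
S=robot.read_state();c=robot.camera("wrist");cv2.imwrite("pics/w5.png",c["image"][:,:,::-1])
T=toolT(S);print(T.round(4),S["force"])
W=T@c["tool_from_camera"];print(proj(c,(.5425,.2207,.159),W))
E
```

```text
time: 2.63
tcp_pos: [0.544, 0.22, 0.1312]
ee_rot: [0.081, -0.702, 0.082, 0.703]
force: [0.6, 0.6, 1.4]
width: 0.0853
[[-9.000e-04 -2.293e-01 -9.733e-01  5.440e-01]
 [-1.600e-03 -9.733e-01  2.293e-01  2.200e-01]
 [-1.000e+00  1.700e-03  5.000e-04  1.312e-01]
 [ 0.000e+00  0.000e+00  0.000e+00  1.000e+00]] [0.61255809 0.64563344 1.4011748 ]
[255.15728253 289.50090774]
```

View pics/w5.png

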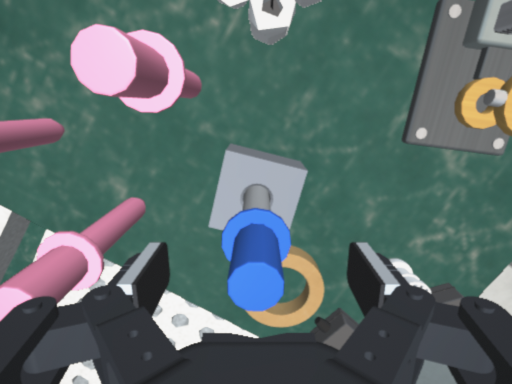

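The handle stands midway between the fingers, its top at (255,285). Closing.

```bash
python3 -m crank '[{"rx":0,"ry":0,"rz":0,"dx":0,"dy":0,"dz":0,"jaw":0},{"rx":0,"ry":0,"rz":0,"dx":0,"dy":0,"dz":0,"jaw":0},{"rx":0,"ry":0,"rz":0,"dx":0,"dy":0,"dz":0,"jaw":0},{"rx":0,"ry":0,"rz":0,"dx":0,"dy":0,"dz":0,"jaw":0},{"rx":0,"ry":0,"rz":0,"dx":0,"dy":0,"dz":0,"jaw":0}]' 80;python3 -m crank '[{"rx":0,"ry":0,"rz":0,"dx":0,"dy":0,"dz":0,"jaw":0},{"rx":0,"ry":0,"rz":0,"dx":0,"dy":0,"dz":0,"jaw":0},{"rx":0,"ry":0,"rz":0,"dx":0,"dy":0,"dz":0,"jaw":0},{"rx":0,"ry":0,"rz":0,"dx":0,"dy":0,"dz":0,"jaw":0},{"rx":0,"ry":0,"rz":0,"dx":0,"dy":0,"dz":0,"jaw":0}]' 80
```

```text
time: 3.1
tcp_pos: [0.5448, 0.22, 0.1314]
ee_rot: [-0.082, 0.703, -0.082, -0.702]
force: [-0.6, 1.5, 1.3]
width: 0.0256
time: 3.52
tcp_pos: [0.5451, 0.2199, 0.1316]
ee_rot: [-0.082, 0.703, -0.082, -0.702]
force: [-1.2, -0.1, 5.8]
width: 0.0221
```

```bash
python3 -m crank '[{"rx":0,"ry":0,"rz":0,"dx":-0.015,"dy":0,"dz":0,"jaw":0},{"rx":0,"ry":0,"rz":0,"dx":-0.025,"dy":0,"dz":0,"jaw":0},{"rx":0,"ry":0,"rz":0,"dx":-0.03,"dy":0,"dz":0,"jaw":0},{"rx":0,"ry":0,"rz":0,"dx":-0.03,"dy":0,"dz":0,"jaw":0},{"rx":0,"ry":0,"rz":0,"dx":-0.03,"dy":0,"dz":0,"jaw":0}]';python3 -m crank '[{"rx":0,"ry":0,"rz":0,"dx":-0.005,"dy":0,"dz":0,"jaw":0},{"rx":0,"ry":0,"rz":0,"dx":0,"dy":0,"dz":0,"jaw":0},{"rx":0,"ry":0,"rz":0,"dx":0,"dy":0,"dz":0,"jaw":0}]'; python3 - <<'E'
from h import *
S=robot.read_state();c=robot.camera("wrist");cv2.imwrite("pics/w6.png",c["image"][:,:,::-1])
s=robot.camera("side");cv2.imwrite("pics/s6.png",cv2.resize(s["image"][50:250,150:320,::-1],None,fx=3,fy=3,interpolation=2))
t=robot.camera("top");cv2.imwrite("pics/t6.png",cv2.resize(t["image"][100:250,190:370,::-1],None,fx=4,fy=4,interpolation=2))
T=toolT(S);print(T.round(4),S["force"],S["width"])
E
```

```text
time: 3.93
tcp_pos: [0.5435, 0.2195, 0.2602]
ee_rot: [0.082, -0.701, 0.083, 0.704]
force: [1.0, 0.8, -3.2]
width: 0.0219
time: 4.18
tcp_pos: [0.5436, 0.2198, 0.2636]
ee_rot: [0.082, -0.701, 0.083, 0.704]
force: [-1.4, 0.3, -4.9]
width: 0.0221
[[-3.600e-03 -2.308e-01 -9.730e-01  5.436e-01]
 [-6.000e-04 -9.730e-01  2.308e-01  2.198e-01]
 [-1.000e+00  1.400e-03  3.400e-03  2.636e-01]
 [ 0.000e+00  0.000e+00  0.000e+00  1.000e+00]] [-1.44907459  0.28192884 -4.87902793] 0.02209282631825767
```

View pics/w6.png

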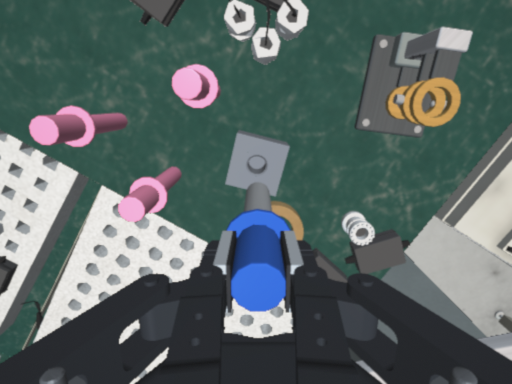

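View pics/s6.png

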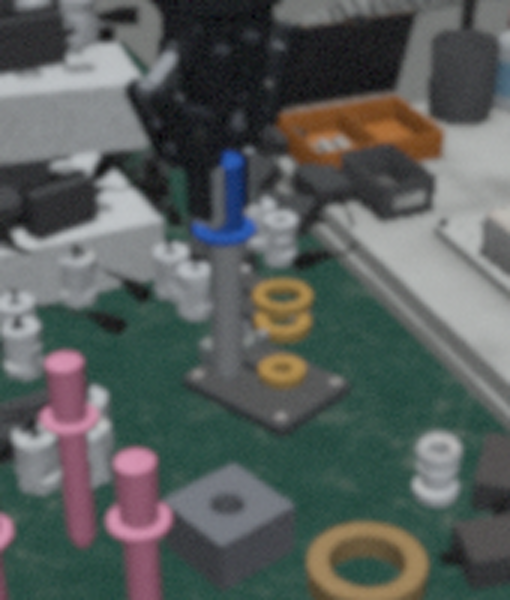

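View pics/t6.png

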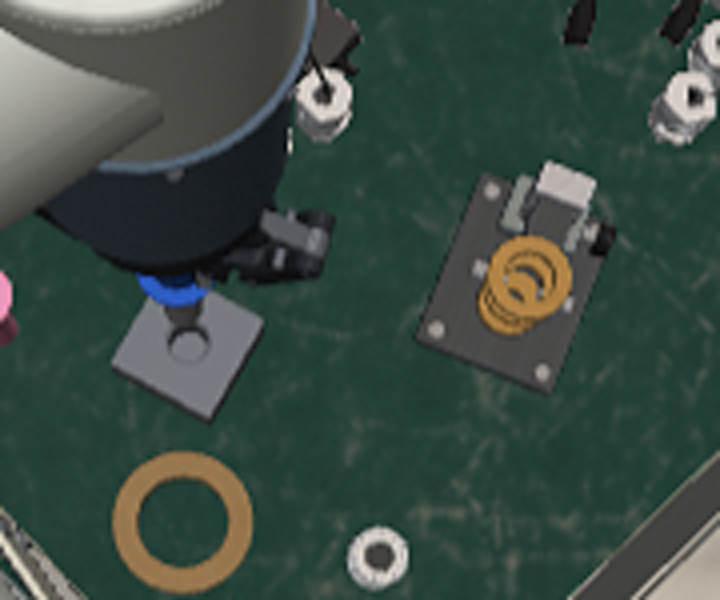

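```bash
python3 - <<'E'
from h import *
S=robot.read_state();c=robot.camera("wrist");s=robot.camera("side")
T=toolT(S);W=T@c["tool_from_camera"]
cv2.imwrite("pics/c7.png",np.hstack([cv2.resize(c["image"][150:270,210:310,::-1],(400,480),interpolation=2),cv2.resize(s["image"][90:186,190:270,::-1],(400,480),interpolation=2)]))
x,y,z=S["tcp_pos"]
for dz in (-.1235,-.1115,-.015,.0165+.011): print(dz,proj(c,(x,y,z+dz),W).round(1),proj(s,(x,y,z+dz)).round(1))
print(s["K"][0,0]/np.linalg.norm(s["world_from_camera"][:3,3]-S["tcp_pos"]))
E
```

```text
-0.1235 [256.5 187. ] [224.7 175.9]
-0.1115 [256.5 190.7] [224.5 170.6]
-0.015 [256.2 240.3] [223.4 124.6]
0.0275 [255.9 285.8] [222.9 102.3]
564.8280021409392
```

View pics/c7.png

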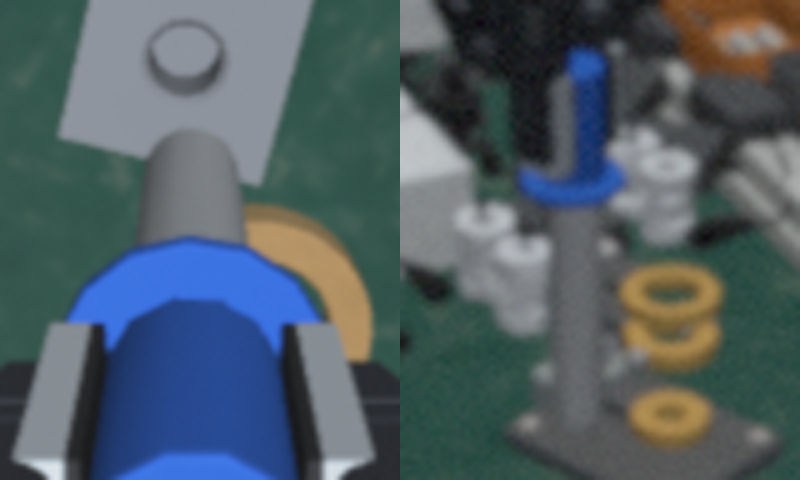

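```bash
python3 -m crank '[{"rx":0,"ry":0,"rz":0,"dx":0,"dy":0.0285,"dz":-0.0118,"jaw":0},{"rx":0,"ry":0,"rz":0,"dx":0,"dy":0.0285,"dz":-0.0118,"jaw":0},{"rx":0,"ry":0,"rz":0,"dx":0,"dy":0.0285,"dz":-0.0118,"jaw":0},{"rx":0,"ry":0,"rz":0,"dx":0,"dy":0.0285,"dz":-0.0118,"jaw":0},{"rx":0,"ry":0,"rz":0,"dx":0,"dy":0.0285,"dz":-0.0118,"jaw":0}]';python3 -m crank '[{"rx":0,"ry":0,"rz":0,"dx":0,"dy":0.0285,"dz":-0.0117,"jaw":0},{"rx":0,"ry":0,"rz":0,"dx":0,"dy":0,"dz":0,"jaw":0},{"rx":0,"ry":0,"rz":0,"dx":0,"dy":0,"dz":0,"jaw":0},{"rx":0,"ry":0,"rz":0,"dx":0,"dy":0,"dz":0,"jaw":0}]'; python3 - <<'E'
from h import *
S=robot.read_state();c=robot.camera("wrist");cv2.imwrite("pics/w8.png",c["image"][:,:,::-1])
s=robot.camera("side");t=robot.camera("top")
f=lambda a:cv2.resize(a[:,:,::-1],(390,480),interpolation=2)
cv2.imwrite("pics/s8.png",np.hstack([f(s["image"][80:200,200:297]),f(t["image"][120:240,270:367])]))
T=toolT(S);print(T.round(4),S["force"],S["width"]);x,y,z=S["tcp_pos"];W=T@c["tool_from_camera"]
for dz in (-.1235,-.1115,-.015): print(dz,proj(c,(x,y,z+dz),W).round(1),proj(s,(x,y,z+dz)).round(1),proj(t,(x,y,z+dz)).round(1))
g=(.573,.0372,.098);print(proj(c,g,W),proj(s,g),proj(t,g))
E
```

```text
time: 4.85
tcp_pos: [0.5689, 0.0661, 0.2652]
ee_rot: [0.082, -0.702, 0.082, 0.703]
force: [0.7, -0.0, -3.8]
width: 0.0222
time: 5.18
tcp_pos: [0.5737, 0.0371, 0.2652]
ee_rot: [0.082, -0.702, 0.082, 0.703]
force: [-0.1, 0.7, -4.1]
width: 0.0223
[[-1.000e-03 -2.313e-01 -9.729e-01  5.737e-01]
 [ 2.000e-04 -9.729e-01  2.313e-01  3.710e-02]
 [-1.000e+00  1.000e-04  1.000e-03  2.652e-01]
 [ 0.000e+00  0.000e+00  0.000e+00  1.000e+00]] [-0.06268925  0.67525207 -4.11025615] 0.022298800661116214
-0.1235 [257.  187.3] [244.  130.4] [325.5 164.2]
-0.1115 [256.9 191.1] [244.  125.6] [326.5 162.9]
-0.015 [256.3 240.4] [244.3  84.3] [335.6 151. ]
[257.17718184 176.670838  ] [244.15615881 147.4869378 ] [322.08239442 169.00357569]
```

View pics/w8.png

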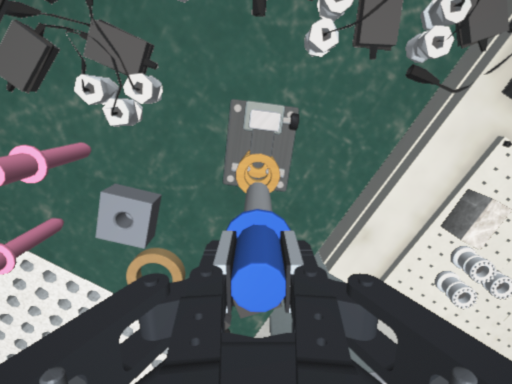

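View pics/s8.png

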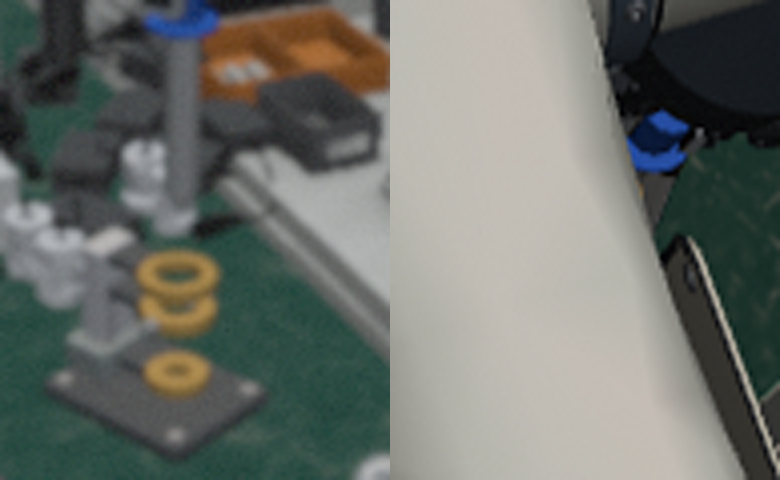

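```bash
python3 - <<'E'
from h import *
S=robot.read_state();c=robot.camera("wrist")
im=c["image"];cv2.imwrite("pics/c9.png",cv2.resize(im[140:215,215:300,::-1],None,fx=8,fy=8,interpolation=2))
W=toolT(S)@c["tool_from_camera"]
for r in (.014,):
  for z in (.098,):
    pts=[proj(c,(.573+r*np.cos(a),.0372+r*np.sin(a),z),W) for a in np.arange(0,6.28,.39)]
    o=cv2.resize(im[140:215,215:300,::-1],None,fx=8,fy=8,interpolation=2)
    for p in pts: cv2.circle(o,tuple(int(v) for v in (np.array(p)-(215,140)+.5)*8),2,(0,0,255),-1)
    p=proj(c,(.573,.0372,.071),W)
    for r2,z2,col in ((.0115,.076,(255,0,0)),(.0225-.002,.098,(0,255,0))):
      for a in np.arange(0,6.28,.39):
        p=proj(c,(.573+r2*np.cos(a),.0372+r2*np.sin(a),z2),W);cv2.circle(o,tuple(int(v) for v in (np.array(p)-(215,140)+.5)*8),2,col,-1)
    cv2.imwrite("pics/c9.png",o)
E
```

```text
(no output)
```

View pics/c9.png

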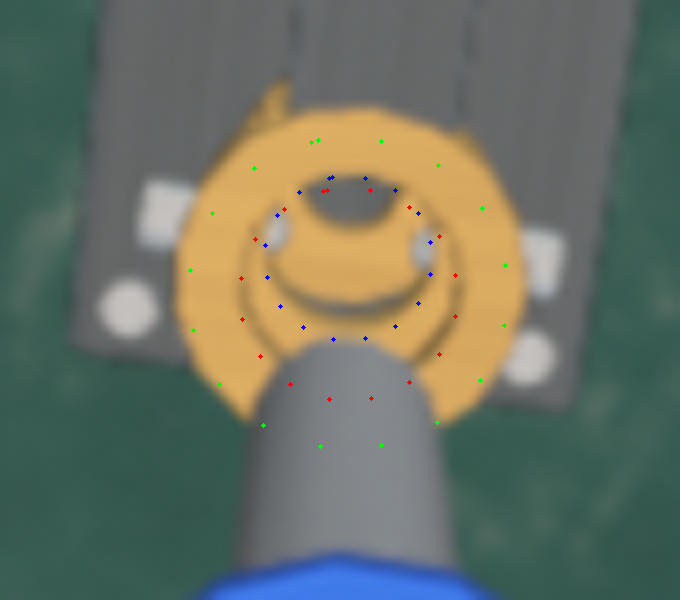

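```bash
cat > ov.py <<'E'
from h import *
def ov(c,W,box,k,tip,top,g,name):
    x0,y0,x1,y1=box;im=c["image"][y0:y1,x0:x1,::-1];o=cv2.resize(im,None,fx=k,fy=k,interpolation=2)
    tip=np.array(tip);top=np.array(top);ax=(top-tip)/np.linalg.norm(top-tip)
    def circ(ctr,r,col):
        for a in np.arange(0,6.28,.26):
            p=proj(c,ctr+r*np.array([np.cos(a),np.sin(a),0]),W);cv2.circle(o,tuple(int(v) for v in (p-(x0,y0)+.5)*k),1,col,-1)
    for h,r,col in ((0,.005,(0,0,255)),(.012,.01,(0,0,255)),(.05,.01,(0,255,255)),(.105,.01,(0,255,255)),(.109,.019,(255,255,255)),(.151,.012,(255,0,255))): circ(tip+ax*h,r,col)
    circ(np.array([g[0],g[1],.098]),.014,(255,0,0));circ(np.array([g[0],g[1],.076]),.0115,(0,255,0))
    cv2.imwrite(name,o)
E
python3 - <<'E'
from ov import *
S=robot.read_state();c=robot.camera("wrist");s=robot.camera("side");W=toolT(S)@c["tool_from_camera"]
x,y,z=S["tcp_pos"];tip=(x,y,z-.1235);top=(x,y,z)
ov(c,W,(215,140,300,240),6,tip,top,(.573,.0372),"pics/o1.png")
ov(s,None,(205,75,285,190),5,tip,top,(.573,.0372),"pics/o2.png")
E
```

```text
(no output)
```

View pics/o1.png

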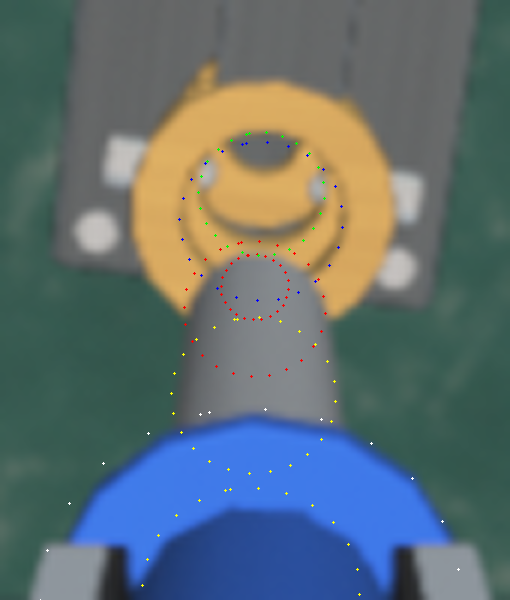

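View pics/o2.png

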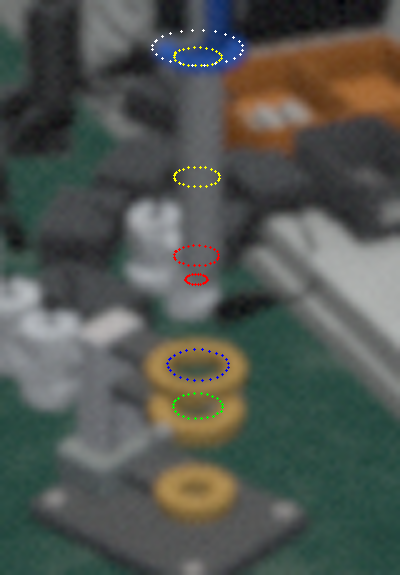

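```bash
python3 -m crank '[{"rx":0,"ry":0,"rz":0,"dx":0.01,"dy":0,"dz":-0.0025,"jaw":0},{"rx":0,"ry":0,"rz":0,"dx":0.02,"dy":0,"dz":0,"jaw":0},{"rx":0,"ry":0,"rz":0,"dx":0,"dy":0,"dz":0,"jaw":0},{"rx":0,"ry":0,"rz":0,"dx":0,"dy":0,"dz":0,"jaw":0},{"rx":0,"ry":0,"rz":0,"dx":0,"dy":0,"dz":0,"jaw":0}]'; python3 - <<'E'
from ov import *
S=robot.read_state();c=robot.camera("wrist");s=robot.camera("side");T=toolT(S);W=T@c["tool_from_camera"]
print(T.round(4),S["force"])
x,y,z=np.array(S["tcp_pos"])+T[:3,:3]@[0,.0006,.0012];tip=(x,y,z-.1245);top=(x,y,z)
ov(c,W,(215,140,300,240),6,tip,top,(.5745,.0368),"pics/o3.png")
ov(s,None,(205,85,285,190),6,tip,top,(.5745,.0368),"pics/o4.png")
E
```

```text
time: 5.9
tcp_pos: [0.5766, 0.0364, 0.2363]
ee_rot: [-0.082, 0.703, -0.082, -0.702]
force: [0.1, -0.4, -3.3]
width: 0.0229
[[ 6.000e-04 -2.305e-01 -9.731e-01  5.766e-01]
 [-6.000e-04 -9.731e-01  2.305e-01  3.640e-02]
 [-1.000e+00  4.000e-04 -7.000e-04  2.363e-01]
 [ 0.000e+00  0.000e+00  0.000e+00  1.000e+00]] [ 0.12913478 -0.44698071 -3.33883622]
```

View pics/o3.png

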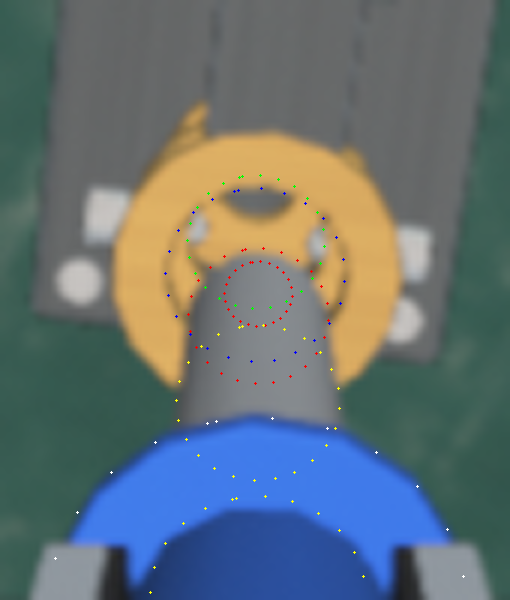

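View pics/o4.png

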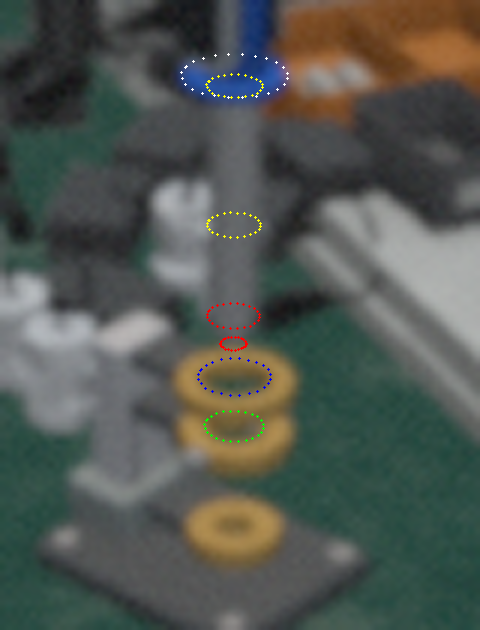

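Both overlays agree: the tip is about 14 mm above the mouth and on the axis to within 1 mm. The upper-ring bore in the wrist crop is centred at (256,270), with the nose at column 259. Lowering.

```bash
python3 -m crank '[{"rx":0,"ry":0,"rz":0,"dx":0.008,"dy":-0.0005,"dz":0,"jaw":0},{"rx":0,"ry":0,"rz":0,"dx":0.008,"dy":0,"dz":0,"jaw":0},{"rx":0,"ry":0,"rz":0,"dx":0.007,"dy":0,"dz":0,"jaw":0},{"rx":0,"ry":0,"rz":0,"dx":0,"dy":0,"dz":0,"jaw":0},{"rx":0,"ry":0,"rz":0,"dx":0,"dy":0,"dz":0,"jaw":0}]';python3 -m crank '[{"rx":0,"ry":0,"rz":0,"dx":0.005,"dy":0,"dz":0,"jaw":0},{"rx":0,"ry":0,"rz":0,"dx":0.005,"dy":0,"dz":0,"jaw":0},{"rx":0,"ry":0,"rz":0,"dx":0.005,"dy":0,"dz":0,"jaw":0},{"rx":0,"ry":0,"rz":0,"dx":0,"dy":0,"dz":0,"jaw":0},{"rx":0,"ry":0,"rz":0,"dx":0,"dy":0,"dz":0,"jaw":0}]'
```

```text
time: 6.42
tcp_pos: [0.576, 0.0368, 0.2119]
ee_rot: [0.082, -0.702, 0.082, 0.703]
force: [-0.4, -0.5, -2.9]
width: 0.0221
time: 6.83
tcp_pos: [0.5762, 0.0369, 0.1973]
ee_rot: [0.082, -0.702, 0.082, 0.703]
force: [0.6, 0.0, -4.0]
width: 0.0221
```

```bash
for i in 1; do python3 -m crank '[{"rx":0,"ry":0,"rz":0,"dx":0.003,"dy":0,"dz":0,"jaw":0},{"rx":0,"ry":0,"rz":0,"dx":0.003,"dy":0,"dz":0,"jaw":0},{"rx":0,"ry":0,"rz":0,"dx":0.002,"dy":0,"dz":0,"jaw":0},{"rx":0,"ry":0,"rz":0,"dx":0,"dy":0,"dz":0,"jaw":0}]';python3 -m crank '[{"rx":0,"ry":0,"rz":0,"dx":0.002,"dy":0,"dz":0,"jaw":0},{"rx":0,"ry":0,"rz":0,"dx":0.002,"dy":0,"dz":0,"jaw":0},{"rx":0,"ry":0,"rz":0,"dx":0.002,"dy":0,"dz":0,"jaw":0}]';python3 -m crank '[{"rx":0,"ry":0,"rz":0,"dx":0.002,"dy":0,"dz":0,"jaw":0},{"rx":0,"ry":0,"rz":0,"dx":0.002,"dy":0,"dz":0,"jaw":0},{"rx":0,"ry":0,"rz":0,"dx":0.001,"dy":0,"dz":0,"jaw":0},{"rx":0,"ry":0,"rz":0,"dx":0,"dy":0,"dz":0,"jaw":0}]'; done;  python3 - <<'E'
from ov import *
S=robot.read_state();c=robot.camera("wrist");s=robot.camera("side");T=toolT(S);W=T@c["tool_from_camera"]
print(T.round(4),S["force"])
x,y,z=np.array(S["tcp_pos"])+T[:3,:3]@[0,.0006,.0014];tip=(x,y,z-.1245);top=(x,y,z)
ov(s,None,(205,85,285,190),6,tip,top,(.5748,.0368),"pics/o5.png")
cv2.imwrite("pics/w5b.png",cv2.resize(c["image"][150:270,200:310,::-1],None,fx=5,fy=5,interpolation=2))
E
```

```text
time: 7.17
tcp_pos: [0.5761, 0.037, 0.1891]
ee_rot: [0.082, -0.702, 0.082, 0.703]
force: [-0.1, 0.1, -3.7]
width: 0.0224
time: 7.42
tcp_pos: [0.5769, 0.0368, 0.1843]
ee_rot: [-0.082, 0.703, -0.082, -0.702]
force: [0.3, 0.2, -0.3]
width: 0.0222
time: 7.75
tcp_pos: [0.5765, 0.037, 0.1784]
ee_rot: [0.082, -0.702, 0.082, 0.702]
force: [1.2, -0.5, -3.2]
width: 0.022
[[-2.000e-04 -2.308e-01 -9.730e-01  5.765e-01]
 [-0.000e+00 -9.730e-01  2.308e-01  3.700e-02]
 [-1.000e+00  1.000e-04  2.000e-04  1.784e-01]
 [ 0.000e+00  0.000e+00  0.000e+00  1.000e+00]] [ 1.2111191  -0.50980821 -3.21578834]
```

View pics/o5.png

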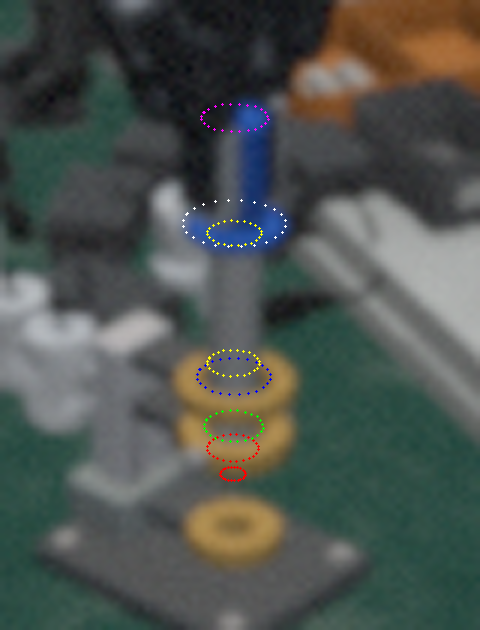

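View pics/w5b.png

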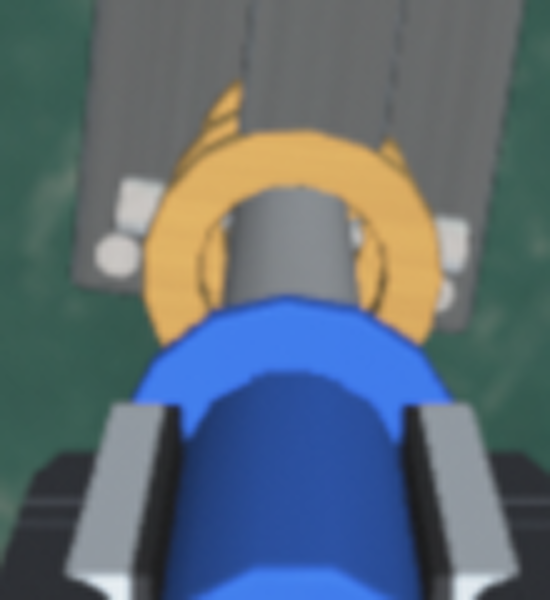

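```bash
python3 -m crank '[{"rx":0,"ry":0,"rz":0,"dx":0.003,"dy":0,"dz":0,"jaw":0},{"rx":0,"ry":0,"rz":0,"dx":0.003,"dy":0,"dz":0,"jaw":0},{"rx":0,"ry":0,"rz":0,"dx":0.003,"dy":0,"dz":0,"jaw":0},{"rx":0,"ry":0,"rz":0,"dx":0,"dy":0,"dz":0,"jaw":0}]';python3 -m crank '[{"rx":0,"ry":0,"rz":0,"dx":0.003,"dy":0,"dz":0,"jaw":0},{"rx":0,"ry":0,"rz":0,"dx":0.003,"dy":0,"dz":0,"jaw":0},{"rx":0,"ry":0,"rz":0,"dx":0.003,"dy":0,"dz":0,"jaw":0},{"rx":0,"ry":0,"rz":0,"dx":0,"dy":0,"dz":0,"jaw":0}]'; python3 - <<'E'
from h import *
s=robot.camera("side")
for z in (.03,.032,.034,.036): print(z,proj(s,(.5748,.0368,z)))
S=robot.read_state();print(S["tcp_pos"],S["force"])
E
```

```text
time: 8.18
tcp_pos: [0.5759, 0.037, 0.1686]
ee_rot: [0.082, -0.702, 0.082, 0.703]
force: [0.7, -1.7, -4.8]
width: 0.0225
time: 8.52
tcp_pos: [0.5761, 0.037, 0.1597]
ee_rot: [0.082, -0.702, 0.082, 0.703]
force: [1.4, -0.6, -5.3]
width: 0.0219
0.03 [243.35388543 172.05252217]
0.032 [243.35763854 171.34977731]
0.034 [243.36139989 170.64548916]
0.036 [243.3651695  169.93965262]
[0.57606381 0.03702116 0.15983136] [-0.17572069 -0.80942291 -6.10827323]
```

```bash
for i in 1; do python3 -m crank '[{"rx":0,"ry":0,"rz":0,"dx":0.002,"dy":0,"dz":0,"jaw":0},{"rx":0,"ry":0,"rz":0,"dx":0.002,"dy":0,"dz":0,"jaw":0},{"rx":0,"ry":0,"rz":0,"dx":0.001,"dy":0,"dz":0,"jaw":0},{"rx":0,"ry":0,"rz":0,"dx":0,"dy":0,"dz":0,"jaw":0}]'; python3 -m crank '[{"rx":0,"ry":0,"rz":0,"dx":0.001,"dy":0,"dz":0,"jaw":0},{"rx":0,"ry":0,"rz":0,"dx":0.001,"dy":0,"dz":0,"jaw":0},{"rx":0,"ry":0,"rz":0,"dx":0,"dy":0,"dz":0,"jaw":0},{"rx":0,"ry":0,"rz":0,"dx":0,"dy":0,"dz":0,"jaw":0}]'; python3 -m crank '[{"rx":0,"ry":0,"rz":0,"dx":0,"dy":0,"dz":0,"jaw":0}]'; done
```

```text
time: 8.9
tcp_pos: [0.5764, 0.037, 0.1555]
ee_rot: [0.082, -0.702, 0.082, 0.702]
force: [0.2, -1.0, -4.5]
width: 0.0222
time: 9.23
tcp_pos: [0.5764, 0.037, 0.1536]
ee_rot: [0.082, -0.702, 0.082, 0.702]
force: [1.0, -1.1, -3.7]
width: 0.0224
time: 9.32
tcp_pos: [0.5764, 0.037, 0.1536]
ee_rot: [0.082, -0.702, 0.082, 0.702]
force: [1.4, -0.8, -4.0]
width: 0.0222
```

```bash
python3 -m crank '[{"rx":0,"ry":0,"rz":0,"dx":0.001,"dy":0,"dz":0,"jaw":0},{"rx":0,"ry":0,"rz":0,"dx":0.001,"dy":0,"dz":0,"jaw":0},{"rx":0,"ry":0,"rz":0,"dx":0,"dy":0,"dz":0,"jaw":0},{"rx":0,"ry":0,"rz":0,"dx":0,"dy":0,"dz":0,"jaw":0}]'; python3 -m crank '[{"rx":0,"ry":0,"rz":0,"dx":0.001,"dy":0,"dz":0,"jaw":0},{"rx":0,"ry":0,"rz":0,"dx":0,"dy":0,"dz":0,"jaw":0},{"rx":0,"ry":0,"rz":0,"dx":0,"dy":0,"dz":0,"jaw":0}]'; cat > f.py <<'E'
from h import *
F=[];Z=[]
for i in range(8):
    robot.camera("side");S=robot.read_state();F.append(S["force"]);Z.append(S["tcp_pos"])
print("F",np.mean(F,0).round(2),np.std(F,0).round(2),"P",np.mean(Z,0).round(4),S["time"])
E
python3 f.py
```

```text
time: 9.65
tcp_pos: [0.5764, 0.037, 0.1516]
ee_rot: [0.082, -0.702, 0.082, 0.702]
force: [0.7, 0.1, -4.4]
width: 0.0221
time: 9.9
tcp_pos: [0.5764, 0.037, 0.1506]
ee_rot: [0.082, -0.702, 0.082, 0.702]
force: [1.6, -1.0, -3.1]
width: 0.0226
F [ 0.72 -0.53 -4.3 ] [0.52 0.46 0.36] P [0.5764 0.037  0.1506] 10.3
```

```bash
python3 -m crank '[{"rx":0,"ry":0,"rz":0,"dx":0.001,"dy":0,"dz":0,"jaw":0},{"rx":0,"ry":0,"rz":0,"dx":0,"dy":0,"dz":0,"jaw":0}]' >/dev/null; python3 f.py;  python3 -m crank '[{"rx":0,"ry":0,"rz":0,"dx":0.001,"dy":0,"dz":0,"jaw":0},{"rx":0,"ry":0,"rz":0,"dx":0,"dy":0,"dz":0,"jaw":0}]' >/dev/null; python3 f.py
```

```text
F [ 0.45 -0.87 -3.31] [0.64 0.29 0.53] P [0.5764 0.037  0.1498] 10.8667
F [ 0.28 -0.63 -2.75] [0.58 0.28 0.4 ] P [0.5764 0.0369 0.1488] 11.4333
```

```bash
python3 -m crank '[{"rx":0,"ry":0,"rz":0,"dx":0.001,"dy":0,"dz":0,"jaw":0},{"rx":0,"ry":0,"rz":0,"dx":0,"dy":0,"dz":0,"jaw":0}]' >/dev/null; python3 f.py;  python3 -m crank '[{"rx":0,"ry":0,"rz":0,"dx":0.001,"dy":0,"dz":0,"jaw":0},{"rx":0,"ry":0,"rz":0,"dx":0,"dy":0,"dz":0,"jaw":0}]' >/dev/null; python3 f.py
```

```text
F [-0.42 -1.2  -1.19] [0.54 0.53 0.7 ] P [0.5764 0.0369 0.1478] 12.0
F [-0.4  -1.55  0.24] [0.4  0.59 0.59] P [0.5764 0.0369 0.1469] 12.5667
```

```bash
python3 -m crank '[{"rx":0,"ry":0,"rz":0,"dx":0.001,"dy":0,"dz":0,"jaw":0},{"rx":0,"ry":0,"rz":0,"dx":0,"dy":0,"dz":0,"jaw":0}]' >/dev/null; python3 f.py;  python3 -m crank '[{"rx":0,"ry":0,"rz":0,"dx":0.001,"dy":0,"dz":0,"jaw":0},{"rx":0,"ry":0,"rz":0,"dx":0,"dy":0,"dz":0,"jaw":0}]' >/dev/null; python3 f.py
```

```text
F [-1.44 -2.36  2.33] [0.32 0.79 0.5 ] P [0.5765 0.0369 0.1459] 13.1333
F [-1.53 -2.65  4.73] [0.26 0.28 0.29] P [0.5766 0.0369 0.145 ] 13.7
```

```bash
python3 -m crank '[{"rx":0,"ry":0,"rz":0,"dx":0.001,"dy":0,"dz":0,"jaw":0},{"rx":0,"ry":0,"rz":0,"dx":0,"dy":0,"dz":0,"jaw":0}]' >/dev/null; python3 f.py;  python3 - <<'E'
from ov import *
S=robot.read_state();c=robot.camera("wrist");s=robot.camera("side");T=toolT(S);W=T@c["tool_from_camera"]
x,y,z=np.array(S["tcp_pos"])+T[:3,:3]@[0,.0006,.0014];tip=(x,y,z-.1245);top=(x,y,z)
ov(s,None,(205,85,285,190),6,tip,top,(.5748,.0368),"pics/o6.png")
cv2.imwrite("pics/w6b.png",cv2.resize(c["image"][150:270,200:310,::-1],None,fx=5,fy=5,interpolation=2))
E
```

```text
F [-1.5  -2.5   6.04] [0.37 0.48 0.36] P [0.5766 0.0369 0.1441] 14.2667
```

View pics/o6.png

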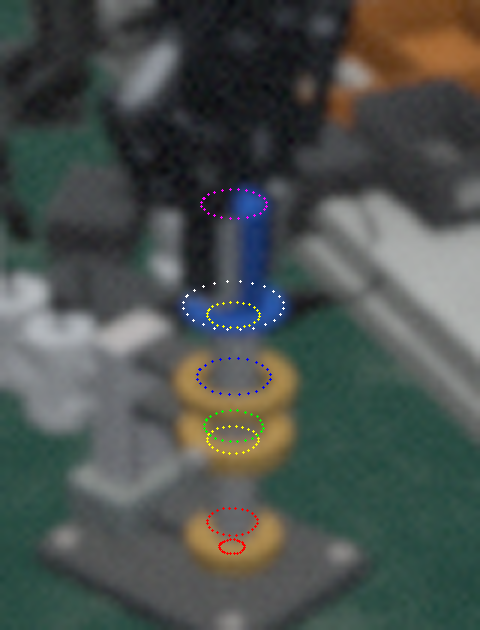

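View pics/w6b.png

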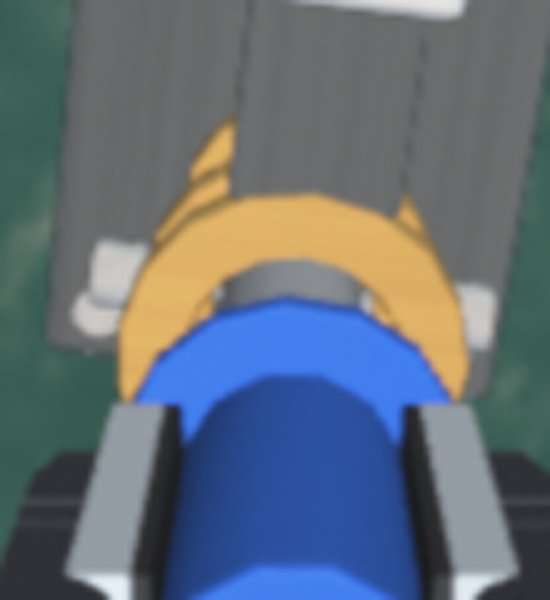

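Displacement since contact (about 6 mm) and measured force (about 10 N) disagree. I'll check the stop ring's travel optically before pressing further.

```bash
cat > ringd.py <<'E'
from h import *
from scipy.optimize import minimize_scalar
a=cv2.imread("pics/side0.png").astype(np.float32)
ims=np.mean([robot.camera("side")["image"][:,:,::-1].astype(np.float32) for _ in range(4)],0).astype(np.float32)
np.save("pics/now.npy",ims)
def shift(box):
    x0,y0,x1,y1=box
    def cost(d,dx=0):
        M=np.float32([[1,0,dx],[0,1,d]]);b=cv2.warpAffine(a,M,(512,384),flags=cv2.INTER_CUBIC)
        return float(((b-ims)[y0:y1,x0:x1]**2).mean())
    ds=np.arange(-1.5,4,.05);cs=[cost(d) for d in ds];i=int(np.argmin(cs));return ds[i],cs[i]
# lower front edge of stop ring; check on fixed upper ring & base
for n,b in (("stop front",(236,175,253,182)),("stop sides L",(234,170,239,181)),("stop sides R",(249,170,254,181)),("second ring front",(236,160,253,166)),("base screw",(238,184,250,192))): print(n,shift(b))
s=robot.camera("side");p=[proj(s,(.5748,.0368,z))[1] for z in (.028,.033)];print("px per mm",(p[0]-p[1])/5)
w5=cv2.imread("pics/w5b.png");w6=cv2.imread("pics/w6b.png")
for n,(x0,y0,x1,y1) in (("handle cap",(190,545,410,590)),("handle edge",(200,355,390,420)),("flange",(150,290,430,340)),("fingers",(90,380,180,560))):
    t=cv2.GaussianBlur(w5[y0:y1,x0:x1],(0,0),2);r=cv2.matchTemplate(cv2.GaussianBlur(w6,(0,0),2)[max(0,y0-15):y1+15 if y1<585 else 600,x0-15:x1+15],t,cv2.TM_CCOEFF_NORMED)
    _,v,_,l=cv2.minMaxLoc(r);print(n,"shift/5px",(l[0]-15,l[1]-min(15,y0)),round(v,3))
print(robot.read_state()["force"],robot.read_state()["time"])
E
python3 ringd.py
```

```text
stop front (np.float64(1.1500000000000021), 8.176804542541504)
stop sides L (np.float64(1.2000000000000024), 4.500138282775879)
stop sides R (np.float64(1.0000000000000022), 14.667045593261719)
second ring front (np.float64(0.15000000000000147), 88.75650024414062)
base screw (np.float64(0.05000000000000138), 5.219303607940674)
px per mm 0.35118046536175596
handle cap shift/5px (0, -1) 0.999
handle edge shift/5px (0, 3) 0.996
flange shift/5px (1, 2) 0.97
fingers shift/5px (-1, 3) 0.966
[-3.0046831  -2.84871794  5.83821518] 14.6167
```

The stop ring has moved about 1.15 px, or 3.2 mm (9.7 N), which agrees with the force balance (6.0 + 4.3 = 10.3 N). On to about 13 N.

```bash
python3 -m crank '[{"rx":0,"ry":0,"rz":0,"dx":0.0008,"dy":0,"dz":0,"jaw":0},{"rx":0,"ry":0,"rz":0,"dx":0,"dy":0,"dz":0,"jaw":0}]' >/dev/null; python3 f.py; python3 ringd.py | head -3
```

```text
F [-2.25 -2.56  7.36] [0.28 0.46 0.69] P [0.5767 0.0369 0.1437] 15.1833
stop front (np.float64(1.3000000000000025), 11.149962425231934)
stop sides L (np.float64(1.3500000000000023), 4.575092315673828)
stop sides R (np.float64(1.1000000000000023), 17.11014175415039)
```

```bash
python3 -m crank '[{"rx":0,"ry":0,"rz":0,"dx":0.0007,"dy":0,"dz":0,"jaw":0},{"rx":0,"ry":0,"rz":0,"dx":0,"dy":0,"dz":0,"jaw":0}]' >/dev/null; python3 f.py; python3 ringd.py | head -3
```

```text
F [-2.41 -2.44  8.58] [0.44 0.29 0.62] P [0.5768 0.0369 0.1433] 16.0
stop front (np.float64(1.4000000000000026), 12.82282543182373)
stop sides L (np.float64(1.4500000000000028), 5.940119743347168)
stop sides R (np.float64(1.1500000000000021), 18.89165687561035)
```

```bash
python3 -m crank '[{"rx":0,"ry":0,"rz":0,"dx":-0.001,"dy":0,"dz":0,"jaw":0},{"rx":0,"ry":0,"rz":0,"dx":-0.001,"dy":0,"dz":0,"jaw":0},{"rx":0,"ry":0,"rz":0,"dx":-0.001,"dy":0,"dz":0,"jaw":0},{"rx":0,"ry":0,"rz":0,"dx":0,"dy":0,"dz":0,"jaw":0}]' >/dev/null; python3 f.py
```

```text
F [-1.23 -2.35  3.5 ] [0.38 0.65 0.39] P [0.5764 0.037  0.1452] 16.9833
```

```bash
python3 -m crank '[{"rx":0,"ry":0,"rz":0,"dx":-0.001,"dy":0,"dz":0,"jaw":0},{"rx":0,"ry":0,"rz":0,"dx":-0.0005,"dy":0,"dz":0,"jaw":0},{"rx":0,"ry":0,"rz":0,"dx":0,"dy":0,"dz":0,"jaw":0}]' >/dev/null; python3 f.py; python3 ringd.py | head -3
```

```text
F [-0.52 -2.41 -1.6 ] [0.65 0.57 0.79] P [0.5762 0.037  0.1463] 17.6333
stop front (np.float64(0.45000000000000173), 5.119756698608398)
stop sides L (np.float64(0.45000000000000173), 5.24153995513916)
stop sides R (np.float64(0.35000000000000164), 5.744028091430664)
```

```bash
python3 -m crank '[{"rx":0,"ry":0,"rz":0,"dx":0,"dy":0,"dz":0,"jaw":0.4},{"rx":0,"ry":0,"rz":0,"dx":0,"dy":0,"dz":0,"jaw":0.7},{"rx":0,"ry":0,"rz":0,"dx":0,"dy":0,"dz":0,"jaw":1},{"rx":0,"ry":0,"rz":0,"dx":0,"dy":0,"dz":0,"jaw":1},{"rx":0,"ry":0,"rz":0,"dx":0,"dy":0,"dz":0,"jaw":1}]'; python3 - <<'E'
from h import *
c=robot.camera("wrist");cv2.imwrite("pics/w9.png",c["image"][:,:,::-1]);print(robot.read_state()["force"],robot.read_state()["width"])
E
python3 ringd.py | head -3
```

```text
time: 18.3
tcp_pos: [0.5768, 0.0373, 0.1471]
ee_rot: [-0.082, 0.703, -0.082, -0.702]
force: [0.1, -1.1, -0.9]
width: 0.0802
[ 0.18293769 -0.40491294  0.61339118] 0.08541309985376389
stop front (np.float64(0.25000000000000155), 5.755659580230713)
stop sides L (np.float64(0.3000000000000016), 3.883688449859619)
stop sides R (np.float64(0.25000000000000155), 5.691793918609619)
```

View pics/w9.png

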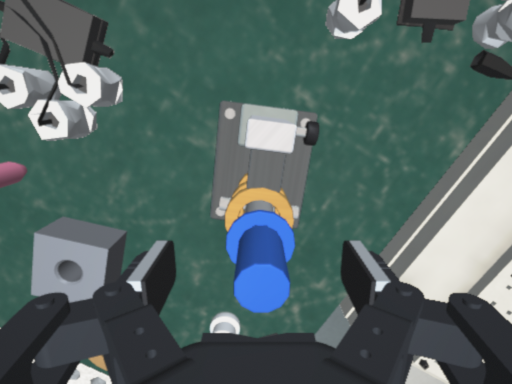

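Open. The pin stands upright between the fingers, its cap at (262,288), with the ring still pressed. Retreating straight up.

```bash
python3 -m crank '[{"rx":0,"ry":0,"rz":0,"dx":-0.01,"dy":0,"dz":0,"jaw":1},{"rx":0,"ry":0,"rz":0,"dx":-0.02,"dy":0,"dz":0,"jaw":1},{"rx":0,"ry":0,"rz":0,"dx":-0.03,"dy":0,"dz":0,"jaw":1},{"rx":0,"ry":0,"rz":0,"dx":-0.03,"dy":0,"dz":0,"jaw":1},{"rx":0,"ry":0,"rz":0,"dx":-0.03,"dy":0,"dz":0,"jaw":1}]';python3 -m crank '[{"rx":0,"ry":0,"rz":0,"dx":0,"dy":0,"dz":0.03,"jaw":1},{"rx":0,"ry":0,"rz":0,"dx":0,"dy":0,"dz":0.03,"jaw":1},{"rx":0,"ry":0,"rz":0,"dx":0,"dy":0,"dz":0,"jaw":1},{"rx":0,"ry":0,"rz":0,"dx":0,"dy":0,"dz":0,"jaw":1},{"rx":0,"ry":0,"rz":0,"dx":0,"dy":0,"dz":0,"jaw":1}]'; python3 ringd.py | head -5; python3 - <<'E'
from ov import *
S=robot.read_state();c=robot.camera("wrist");s=robot.camera("side");cv2.imwrite("pics/w10.png",c["image"][:,:,::-1]);print(S["force"],S["tcp_pos"])
g=(.5748,.0368)
cv2.imwrite("pics/s10.png",cv2.resize(s["image"][80:270,190:350,::-1],None,fx=3,fy=3,interpolation=2))
ov(s,None,(205,85,285,190),5,(*g,.0225),(*g,.2),g,"pics/o10.png")
E
```

```text
time: 19.02
tcp_pos: [0.5762, 0.0368, 0.2691]
ee_rot: [-0.082, 0.703, -0.082, -0.702]
force: [0.4, 0.6, -0.2]
width: 0.0854
time: 19.43
tcp_pos: [0.5183, 0.0509, 0.2676]
ee_rot: [-0.082, 0.703, -0.082, -0.702]
force: [-0.2, -1.0, 0.4]
width: 0.0854
stop front (np.float64(0.2000000000000015), 5.002663612365723)
stop sides L (np.float64(0.25000000000000155), 2.867882490158081)
stop sides R (np.float64(0.25000000000000155), 6.987733840942383)
second ring front (np.float64(0.10000000000000142), 80.99810791015625)
base screw (np.float64(1.3322676295501878e-15), 4.249783039093018)
[-0.92313662 -0.57059315 -0.49440065] [0.51851641 0.05072067 0.26645103]
```

View pics/s10.png

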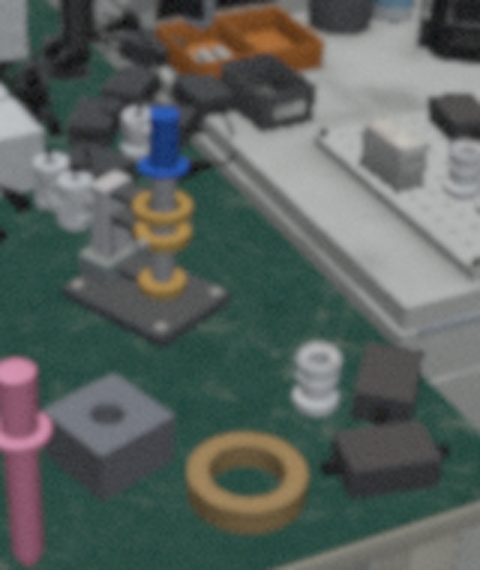

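View pics/w10.png

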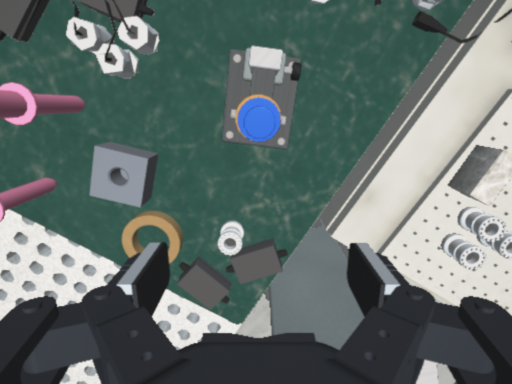

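View pics/o10.png

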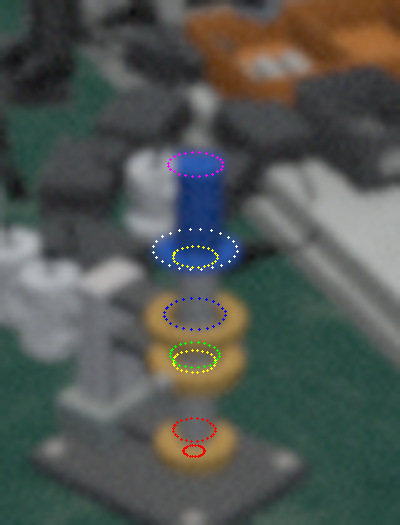

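```bash
python3 -c "
from cell import robot
print(robot.sign_off())"
```

```text
the job is handed in; nothing more can be done
None
```

I took the blue-handled pin from its stand and lowered it through the upper rings and past the spring balls. I pressed it onto the lowest ring, let go and backed the arm clear. The job was handed in at about 20 s of the 58 s; the robot reported no verdict.

- **Press force:** the wrist force plus the pin's weight of about 4.3 N gave about 12.9 N at peak, held for over half a second. The camera showed the ring pressed about 4 mm at that point (about 12 N). That is well under the 20 N limit.
- **End state:** the side and wrist pictures show the pin upright on the ring axis, with the gripper open and clear of it. In the last pictures the tape roll, coupling and adapters lie where they were.

Two checks disagreed:
- **Tool travel:** after contact the tool went down about 7 mm, but the ring moved only about 4 mm. I take this to be give or slip in the grip, and trusted the force reading and the camera.
- **Resting ring:** after release the camera put the ring at about 0.6–0.7 mm pressed. About 1.4 mm is expected under the pin's own weight, but it is still above the required 0.3 mm. This could be camera error or the spring balls carrying some of the weight.

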